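# Hook and snap the cover back on the water-filter unit

### The arm

A 7-joint arm with a two-finger parallel gripper is mounted at the origin on a cart in front of the work surface, level with it; the furniture and walls round the work are solid. World frame = base frame: x ahead of the robot, y to its left, z up, the work surface at z = 0. Lengths are in m, angles in rad, forces in N, time in s.
With the tool pointing down it reaches from about 0.4 to 0.9 m from the base axis. Payload 5.6 kg.
Tool frame: the origin (TCP) lies on the centre line of the jaws, within the pads' length; the fingertips stand 25 mm ahead of it and the grasp point (between the pads) lies 6 mm ahead of it; z points along the fingers, y is the line along which they close (so a half turn about z gives the same grasp; the last joint's range is limited). The gripper opens to 92 mm and grips with 3 to 60 N. Pads are 20 mm wide; open, the fingers measure 128 mm over their backs; the gripper's body (75 mm by 189 mm) begins 69 mm behind the grasp point.
Start: joints at [-1.373, 0.468, -0.012, 1.603, 0.006, 1.071, -0.056], TCP at [0.155, 0.631, 0.24] pointing down, gripper open.
Joint ranges: [-2.53, 2.53], [-0.31, 2.02], [-1.57, 1.55], [0.28, 2.44], [-1.29, 4.43], [0.15, 1.84], [-2.92, 2.92]. Speed limits (rad/s): [2.57, 2.57, 3.14, 3.14, 3.14, 3.14, 3.14].

### API

Orientations are given as a rotation vector (axis times angle).
In Python, from station import * gives the robot as it stands. Calls block until the motion is done:
- move_pose(position, orientation): joint-space move of the TCP to a pose.
- move_linear(position, rate=0.15, orientation=None, stop_force=None): straight line of the TCP; orientation=None keeps the orientation; rate is the mean speed in m/s. With stop_force (N) it stops when the force on the tool has changed by that much, and returns True; else False.
- move_joints(angles): joint-space move.
- move_gripper(opening, force=None): opening from 0.0 (shut) to 1.0 (fully open); force is the grip in N (None keeps the last); returns when the fingers have stopped.
- dwell(seconds).
- ik(position, orientation): joint angles nearest the present ones, or None.
- get_image(name): name is "side" or "top" or "wrist"; returns the picture (420x560x3 uint8, red, green, blue); there is no depth.
- camera_model(name): a dict with "K" (3x3 intrinsics, pixels), "k1" (the pictures are not rectified: a ray, as slopes to the right and down, at radius r is drawn at 1 + k1 r^2 times it, then the intrinsics apply), "rvec" (rotation vector, rad) and "tvec" (3), from world to camera coordinates, as OpenCV has them. Camera axes: x right, y down, z forward; pixel columns grow to the right and rows downward; lengths in m; the calibration is good to about 2 mm. A picture is of the moment at which its call begins: read the wrist's pose just before it. camera_model takes no time and is no camera call; for the wrist camera it gives the pose at the moment of the call.
A pose or a line that the arm cannot do raises PlanningError and nothing moves.
- finish_job(): hands the job in; it is judged then, once.
Trained networks look in the newest picture that a camera, given by its name, has taken for a name from the list of things; names that differ only in an ending like _2 or _b are one class to them, and where a whole thing is asked for, a point or a joint stands for the part that bears it (a point fixed in the world has none). Each returns a list of dicts, best first, with "conf" (0 to 1); they miss things now and then, are a little off and sometimes report something else, mostly with a low value. They report only what shows in the picture. A call takes as long as a camera call.
- boxes_of(camera, target): "position" ([x, y, z] in m, in world coordinates, good to about 4 mm: the middle of the surface that is visible of it).
- tip_of(camera, target): "position" ([x, y, z] in m, in world coordinates, good to about 4 mm: a listed point, or the origin of a listed thing).
Readings, each from a call of its own:
- read_t(): time.
- read_joints(): joint angles.
- read_qvel(): joint speeds.
- read_joint_torque(): joint torques, N m.
- read_position(): TCP position.
- read_tool_rot(): TCP orientation.
- read_force(): force on the tool from outside, world axes, zero at the start.
- read_wrist_torque(): the same for the moment, N m.
- read_grip_width(): opening from 0.0 (shut) to 1.0 (fully open).
- read_grasp_force(): force on a finger pad.
Only numpy, scipy, OpenCV 4.12 (cv2) and the standard library are available. Lean on these libraries where they do the work, as an engineer would, in place of code of your own. Each camera call takes 0.05 s, during which the arm holds its last target. There are 200 camera calls.

### The job

Put the loose cover back on the water-filter unit, whose inner frame may be clamped a few millimetres to either side, so feel for the opening: hold it tail-up, hook its thin lip into the slot under the overhang, and let go of it there so that it rests hooked with its tail still up on the latch. Then press the tail down until it snaps in flat and flush under the latch. Leave everything else on the worktop where it is.

Things in the scene. Friction and masses are not known exactly. Their poses are not given: they have to be found in the camera images.
- cover: Loose grey plastic cover (lengths in mm): plate 94 (x) x 71 (y) x 8 thick, 65 to 110 g. Origin: centre of the plate's underside, z up out of its top. A thin tongue (the lip) runs out of its -x end, a short catch step out of its +x end (the tail), both in the plane of the underside; a grip fin stands on top. At the start it lies flat on the worktop, fin up.
- lip (a point): On the cover: middle of the tongue's tip at its underside, cover frame (-59, 0, 0) mm. The tongue is 12 long, 50 wide (y), 3.5 thick.
- tail (a point): On the cover: middle of the plate's +x edge at its top, cover frame (47, 0, 8) mm. The catch step below it sticks out 6 more, 40 wide, 3 thick. The ribbed top from x = 20 to 47 is free for pressing.
- fin (a point): On the cover: middle of the top of the grip fin, cover frame (-5, 0, 26) mm. The fin is 12 thick (y), 40 long (x) and 18 high above the plate.
- filter_unit: Grey plastic filter unit fixed to the worktop: a tray 170 (x) x 124 (y) x 44 mm high. Origin: centre of its underside, z up. In it a frame, top at z = 50, clamped 0 to 9 mm to either side (y) of the middle: its pose is not reported. In the frame's top is an opening, x -45 to 57, 75 wide (y), side walls 9 thick. Black ribs mark the slot end (-x, nearer the robot), hose stubs the +x end.
- slot (a point): On the unit: the slot's mouth if the frame is in the middle (in truth up to 9 mm to a side), at the underside of the overhang's edge, (-45, 0, 45.5) mm. The overhang is 4.5 thick. Under it the slot runs toward -x to a wall at x = -60, 75 wide; its floor (the sill) is at z = 34 and reaches out into the opening to x = -30. The lip goes in toward the unit's -x.
- seat (a point): On the unit, frame (3, 0, 42) mm: where the seated cover's origin lies (in y up to 9 mm to a side, with the frame), its axes as the unit's, its top flush with the frame's top. Ledges at this height carry it along both sides (from x = -22) and at the +x end. Play: about 2 mm in x, 2 to each side in y.
- latch (a joint): Sprung steel latch, 28 mm wide, mid +x end of the opening; slides to unit +x, 0 (out, at rest) to 0.009 m. Its sloped nose stands 4.5 mm out of the end wall at z = 47, its top at 54. A hooked cover's tail rests on it 9 mm above flush; pressed there with some 5 to 12 N it pushes the latch back and drops home under the nose, and the latch returns to under 0.003.
- white_dish: Bystander, to be left alone: upside-down white glazed dish, 137 across, 63 high (mm); origin at the centre of its underside.
- painted_glass: Bystander, to be left alone: drinking glass with painted dots, 61 across, 124 high (mm); origin at the centre of its underside.
- tea_jug: Bystander, to be left alone: glass jug with tea and a handle, 93x146x200 (mm); origin at the centre of its underside.
- garlic: Bystander, to be left alone: garlic bulb, about 60 (mm); origin at the centre of its underside.
- teaspoon: Bystander, to be left alone: teaspoon with a purple handle, 133 long, lying flat (mm); origin at the centre of its underside.
- mug: Bystander, to be left alone: patterned mug, 78 across, 111 with its handle, 90 high (mm); origin at the centre of its underside.
- lemon: Bystander, to be left alone: lemon, 78x55x56 (mm); origin at the centre of its underside.

How it is judged:
On the way, in this order (a step that is already met when the one before it is completed fails the run):
1. the cover is let go with its lip hooked in the slot under the overhang and its tail still standing up (x of lip in the frame of filter_unit below -0.051 m and z of lip in the frame of filter_unit between 0.031 and 0.0445 m and y of lip in the frame of filter_unit between -0.012 and 0.012 m and z of tail in the frame of filter_unit above 0.054 m and contact force between the fingers and cover below 0.1 N), for 0.2 s.
2. the cover is snapped flat under the latch (x of lip in the frame of filter_unit below -0.051 m and z of lip in the frame of filter_unit between 0.031 and 0.0445 m and y of lip in the frame of filter_unit between -0.012 and 0.012 m and z of tail in the frame of filter_unit between 0.047 and 0.052 m and angle between the z axis of cover and the z axis of filter_unit, either way round below 0.035 rad and value of joint latch below 0.003 m), for 0.2 s.
At the end, for the whole second after the job is handed in: The lip is hooked (its tip at least 6 mm past the overhang's edge, within 12 mm of the unit's middle), its tail is within 2 mm of flush, its plane within 2 degrees of the unit's, the latch back under 3 mm, and the cover at rest and released (all of step 2 and linear speed of cover below 0.02 m/s); the robot touches nothing.
It fails at once if a bystander (dish, glass, jug, garlic, teaspoon, mug or lemon) is displaced by more than 3 cm (distance of any of white_dish, painted_glass, tea_jug, garlic, teaspoon, mug, lemon from where it was at the start of the episode above 0.03 m).
It also fails if it takes over 61 s, if anything falls off the work surface, if the arm or the gripper's body presses on something with over 40 N, if the wrist force passes 120 N, or if a joint passes its speed limit or range.

## Working session

There is one attempt and no reset: what is moved stays moved. The work goes in short steps, each a Python script; the robot and the scene stay as the last script left them, time stands still between calls to the robot, and variables do not carry over. Pictures are saved under pics/ and viewed, at most 10 in all, crops included, and the job is handed in when it is done.

```bash
mkdir -p pics
python3 - <<'E'
from station import *
import cv2
print(read_t())
for c in("top","side"):
    im=get_image(c); cv2.imwrite(f"pics/{c}0.png",im[:,:,::-1])
    for t in("cover","lip","tail","fin","filter_unit","slot","seat","latch"):
        print(c,t,[(d['position'],round(d['conf'],2)) for d in tip_of(c,t)[:2]])
    m=camera_model(c); print(m)
for t in("white_dish","painted_glass","tea_jug","garlic","teaspoon","mug","lemon"):
    print(t,[(d['position'],round(d['conf'],2)) for d in tip_of("top",t)[:1]])
print(read_t(),read_tool_rot())
E
```

```text
0.0
top cover [([0.4308, -0.2508, 0.001], 0.87)]
top lip [([0.3812, -0.2844, 0.0035], 0.75)]
top tail [([0.47, -0.2257, 0.0062], 0.59)]
top fin [([0.4238, -0.2536, 0.0274], 0.73)]
top filter_unit [([0.5496, -0.0515, 0.0015], 0.9)]
top slot [([0.5103, -0.0581, 0.0475], 0.66)]
top seat [([0.5563, -0.052, 0.0385], 0.79)]Traceback (most recent call last):
  File "<stdin>", line 7, in <module>
ValueError: it knows: cover, filter_unit, fin, garlic, lemon, lip, mug, painted_glass, seat, slot, tail, tea_jug, teaspoon, white_dish
```

View pics/top0.png

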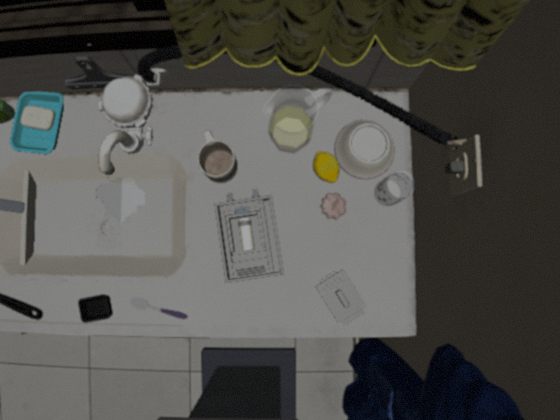

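The top view shows the unit at about (248,237), slot ribs down at (250,272), and the cover at (341,297), fin up and turned. The bystanders are clear of both. Next I'll move above the cover and the unit for wrist views.

Run:
```python
from station import *
import cv2, numpy as np
print(read_tool_rot(), camera_model("wrist"))
im=get_image("side"); cv2.imwrite("pics/side0.png",im[:,:,::-1])
for t in("white_dish","painted_glass","tea_jug","garlic","mug","lemon"):
    print(t,[(d['position'],round(d['conf'],2)) for d in tip_of("top",t)[:1]])
R=[np.pi,0,0]
for nm,p,ts in (("u",[0.50,-0.05,0.33],("filter_unit","slot","seat")),("c",[0.41,-0.25,0.28],("cover","lip","tail","fin"))):
    try: move_pose(p,R)
    except Exception as e: print(e); continue
    dwell(0.2)
    m=camera_model("wrist"); im=get_image("wrist"); cv2.imwrite(f"pics/w{nm}0.png",im[:,:,::-1])
    np.save(f"pics/w{nm}0.npy",m,allow_pickle=True)
    print(m['K'],m['k1'],m['rvec'],m['tvec'])
    for t in ts: print(t,[(d['position'],round(d['conf'],2)) for d in tip_of("wrist",t)[:2]])
    print(read_joints(), read_t())
```

```text
[-3.77447701e-01 -3.11883268e+00  4.54240543e-04] {'K': array([[322.85207467,   0.        , 281.58539928],
       [  0.        , 322.85207467, 208.11373599],
       [  0.        ,   0.        ,   1.        ]]), 'k1': -0.0717375686902258, 'rvec': array([-2.31136541, -1.81459391, -0.22400939]), 'tvec': array([-0.64978019, -0.02872919,  0.39017612])}
white_dish [([0.7517, -0.3123, -0.001], 0.91)]
painted_glass [([0.6551, -0.3599, 0.0027], 0.78)]
tea_jug [([0.8019, -0.1621, 0.0006], 0.59)]
garlic [([0.623, -0.24, -0.0018], 0.74)]
mug [([0.7357, 0.0188, 0.0004], 0.75)]
lemon [([0.7088, -0.2154, 0.0004], 0.57)]
[[322.85207467   0.         281.58539928]
 [  0.         322.85207467 208.11373599]
 [  0.           0.           1.        ]] -0.0717375686902258 [-2.0904153   2.08635978  0.26086802] [-0.05093566  0.43435442  0.6009996 ]
filter_unit [([0.555, -0.0556, -0.0029], 0.87), ([0.3784, -0.2814, -0.0018], 0.66)]
slot [([0.5054, -0.0587, 0.0493], 0.75)]
seat [([0.5567, -0.0518, 0.0428], 0.98)]
[-0.89246257  0.16590803  1.05519035  1.89568266 -0.15677143  1.1680097
 -1.35208947] 3.8667
[[322.85207467   0.         281.58539928]
 [  0.         322.85207467 208.11373599]
 [  0.           0.           1.        ]] -0.0717375686902258 [-2.09272554  2.08449522  0.26038086] [-0.25076762  0.35965952  0.53033654]
cover [([0.4322, -0.252, -0.0022], 0.96)]
lip [([0.3774, -0.2805, 0.0018], 0.85)]
tail [([0.4711, -0.228, 0.008], 0.93)]
fin [([0.4308, -0.2524, -0.0017], 0.67), ([0.425, -0.2516, 0.0274], 0.61)]
[-0.58086641  0.23228542  1.23565592  2.0118514  -0.25113728  1.06566326
 -0.80023298] 5.2167
```

View pics/wu0.png

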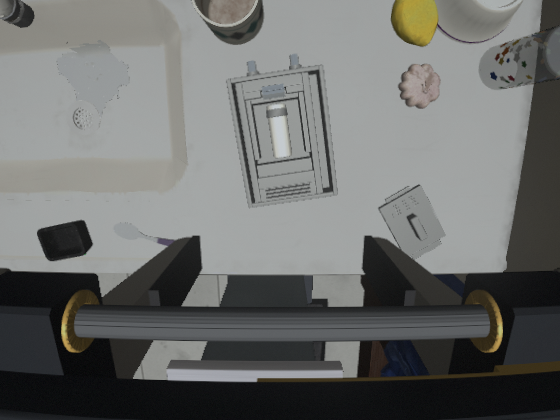

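View pics/wc0.png

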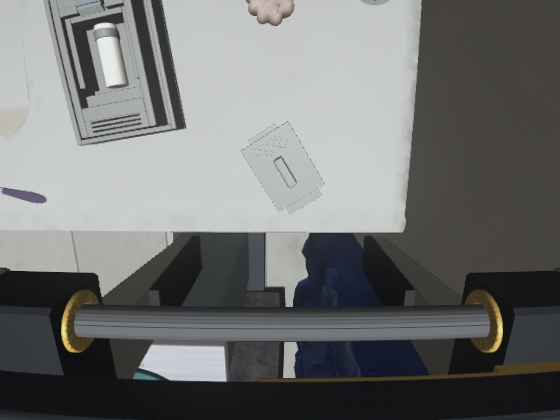

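The unit shows tray corners near (229,77), (325,66), (337,192) and (249,207), ribs toward the robot, and the frame apparently shifted toward image left (+y). The cover lies at (283,167), tail up-left and lip down-right at (305,205). Next: enlarge both crops and measure them.

```bash
cat > h.py <<'E'
import numpy as np, cv2
def px2w(m,uv,z):
    K=m['K'];k1=m['k1'];uv=np.atleast_2d(uv).astype(float)
    n=cv2.undistortPoints(uv[:,None],K,np.array([k1,0,0,0,0.]))[:,0]
    R=cv2.Rodrigues(np.array(m['rvec'],float))[0];t=np.array(m['tvec'])
    C=-R.T@t; d=np.c_[n,np.ones(len(n))]@R
    return C+d*((z-C[2])/d[:,2])[:,None]
E
python3 - <<'E'
import cv2,numpy as np
a=cv2.imread("pics/wu0.png")[55:215,220:350]; b=cv2.imread("pics/wc0.png")[115:220,235:335]
A=cv2.resize(a,None,fx=3.6,fy=3.6,interpolation=cv2.INTER_CUBIC)
B=cv2.resize(b,None,fx=3,fy=3,interpolation=cv2.INTER_CUBIC)
o=np.zeros((580,A.shape[1]+B.shape[1],3),np.uint8);o[:A.shape[0],:A.shape[1]]=A;o[:B.shape[0],A.shape[1]:]=B
cv2.imwrite("pics/crop1.png",o);print(o.shape,A.shape)
E
```

```text
(580, 768, 3) (576, 468, 3)
```

View pics/crop1.png

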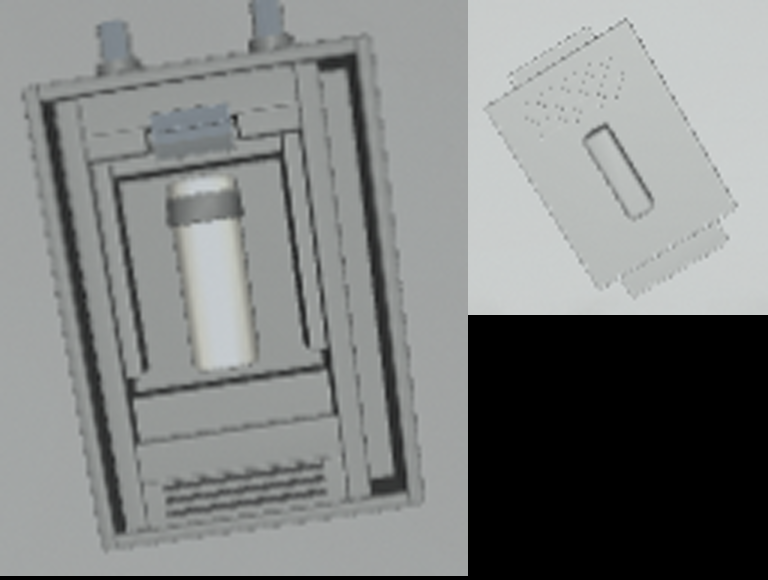

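View pics/side0.png

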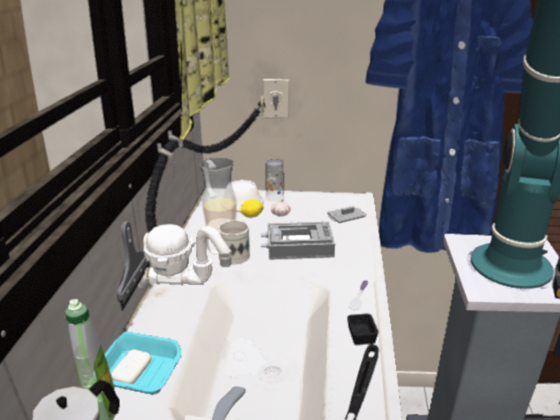

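Run:
```python
from h import *
mu=np.load("pics/wu0.npy",allow_pickle=True).item();mc=np.load("pics/wc0.npy",allow_pickle=True).item()
f=lambda a:np.array(a)/3.6+[220,55]-.36
T=px2w(mu,f([(25,88),(370,38),(422,500),(108,548)]),.044)[:,:2]; print(T)
O=T.mean(0); 
ax=(T[0]+T[1]-T[2]-T[3])/2; ay=(T[0]+T[3]-T[1]-T[2])/2
print("unit",O,"len",np.hypot(*ax),np.hypot(*ay),"yaw",np.arctan2(ax[1],ax[0]),np.arctan2(-ay[0],ay[1]))
yaw=np.arctan2(*(ax[::-1]/170+np.array([-ay[0],ay[1]])/124)) if 0 else np.arctan2(ax[1]-ay[0],ax[0]+ay[1])
c,s=np.cos(yaw),np.sin(yaw);R=np.array([[c,-s],[s,c]])
F=px2w(mu,f([(138,442),(338,415),(90,160),(298,130),(190,120),(372,495),(320,65)]),.05)[:,:2]
print("yaw",yaw,"frame pts",((F-O)@R*1000).round(1).tolist())
g=lambda a:(np.array(a)-[468,0])/3+[235,115]-.33
Cc=px2w(mc,g([(486,107),(628,20),(737,205),(600,290)]),.008)[:,:2]
ax=(Cc[0]+Cc[1]-Cc[2]-Cc[3])/2; ay=(Cc[0]+Cc[3]-Cc[1]-Cc[2])/2
print("cover",Cc.mean(0),np.hypot(*ax),np.hypot(*ay),np.arctan2(ax[1],ax[0]),np.arctan2(-ay[0],ay[1]))
fn=px2w(mc,g([(617,175)]),.026);print("fin",fn)
```

```text
[[ 0.62807772  0.02003844]
 [ 0.64492707 -0.10092062]
 [ 0.48021345 -0.12544684]
 [ 0.46121245 -0.00596369]]
unit [ 0.55360767 -0.05307318] len 0.16770336325773166 0.12155009895563666 yaw 0.1512236831572345 0.14801134866038776
yaw 0.14987379606907547 frame pts [[-44.8, 41.7], [-45.8, -32.6], [56.3, 42.1], [55.5, -31.4], [64.3, 5.4], [-77.4, -41.4], [75.8, -41.8]]
cover [ 0.42866363 -0.25100725] 0.09307493160418132 0.07076559172922517 0.5487290038195726 0.5578493892824032
fin [[ 0.42373563 -0.25249148  0.026     ]]
```

The geometry checks out: plate 93×71, tray 168×122. The unit is at (0.5536, -0.0531) with yaw 0.150, and the frame is offset by about +4.9 mm in y. Next I'll grasp the fin.

```bash
cat >> h.py <<'E'
from station import *
from scipy.spatial.transform import Rotation as Ro
U=np.array([.5536,-.0531,0]); YAW=.150
RU=Ro.from_euler('z',YAW)
FLIP=0
def tool(Rc): return (Rc*Ro.from_euler('x',np.pi)*Ro.from_euler('z',np.pi*FLIP)).as_rotvec()
def hold(lip,th,g=(-5,0,36)):
    """TCP pose for cover lip (unit frame, mm) and pitch th; g: TCP in cover frame, mm"""
    Rc=RU*Ro.from_euler('y',-th)
    p=U+RU.apply(np.array(lip)/1000)+Rc.apply((np.array(g)-[-59,0,0])/1000)
    return p,tool(Rc)
def lip_of(th,g=(-5,0,36)):
    p=np.array(read_position());Rc=RU*Ro.from_euler('y',-th)
    return RU.inv().apply(p-Rc.apply((np.array(g)-[-59,0,0])/1000)-U)*1000
def go(lip,th,rate=.1,sf=None):
    p,o=hold(lip,th); return move_linear(p,rate=rate,orientation=o,stop_force=sf)
E
python3 - <<'E'
import h; from h import *
C=np.array([.4287,-.2510,0]);Rc=Ro.from_euler('z',.553)
f=C+Rc.apply([-.005,0,0])
for fl in (0,1):
    h.FLIP=fl
    print(fl,ik(f+[0,0,.036],tool(Rc)),[ik(*hold((-40,5,60),.22)),ik(*hold((-53,5,36),.22))])
h.FLIP=0
move_pose(f+[0,0,.10],tool(Rc)); move_gripper(.45)
s=move_linear(f+[0,0,.036],rate=.08,stop_force=8)
print(s,read_position(),read_force())
move_gripper(0,force=25); print(read_grip_width(),read_grasp_force())
move_linear(f+[0,0,.14],rate=.12); print(read_grip_width(),read_grasp_force(),read_force(),read_t())
cv2.imwrite("pics/held.png",get_image("wrist")[:,:,::-1])
for t in("lip","tail","fin"): print(t,[d['position'] for d in tip_of("wrist",t)[:1]])
E
```

```text
0 [-0.06556542  0.62728611  0.67296041  2.13673786 -0.6966907   0.60667384
  0.09191218] [array([-0.54621   ,  0.50340665,  0.74119898,  2.11790704, -0.79293683,
        0.55400496, -0.65931053]), array([-0.48540808,  0.51698697,  0.66568255,  2.15339507, -0.84449351,
        0.49027503, -0.60021953])]
1 [-0.4188823   1.01560638  1.24960519  2.15379817 -1.22298663  1.03077815
 -2.61389514] [array([ 0.59895725,  0.52277455, -0.67452999,  2.04681601,  0.58573012,
        0.52013535,  1.25825198]), array([ 0.60961272,  0.55554374, -0.6778687 ,  2.08533859,  0.68653225,
        0.47526785,  1.1715267 ])]
False [ 0.42462322 -0.25391118  0.03624788] [-0.20230194  0.23272622 -0.66145579]
0.12745505849952904 25.000553727149963
0.1315288324892427 24.99987244606018 [ 0.20170275 -0.53413074 -0.82635536] 9.3667
lip []
tail [[0.471, -0.2281, 0.1112]]
fin [[0.4224, -0.2544, 0.1332]]
```

Fin gripped at 12 mm opening. Now to carry it, pitch it, and feel it in.

Run:
```python
from h import *
th=.22; y=4.9
go((-38,y,75),th,rate=.15); dwell(.2); print("above",lip_of(th).round(1),read_force())
def step(lip,sf,r=.03):
    s=go(lip,th,r,sf); dwell(.15); print(lip,"stop" if s else "-",lip_of(th).round(1),np.round(RU.inv().apply(read_force()),2)); return s
if not step((-38,y,41),4):
    if not step((-44,y,39),4):
        step((-51,y,36.5),4)
print(read_t(),read_grip_width())
cv2.imwrite("pics/hook1.png",get_image("wrist")[:,:,::-1])
```

```text
above [-38.1   4.4  75.1] [ 0.63497775  0.42158239 -0.74737118]
(-38, 4.9, 41) - [-37.9   4.9  41.2] [-0.17  0.05 -0.46]
(-44, 4.9, 39) - [-43.9   4.9  39. ] [ 0.58  0.26 -0.88]
(-51, 4.9, 36.5) - [-50.9   4.8  36.6] [-0.31  0.16 -0.64]
14.0583 0.12048819720068596
```

View pics/hook1.png

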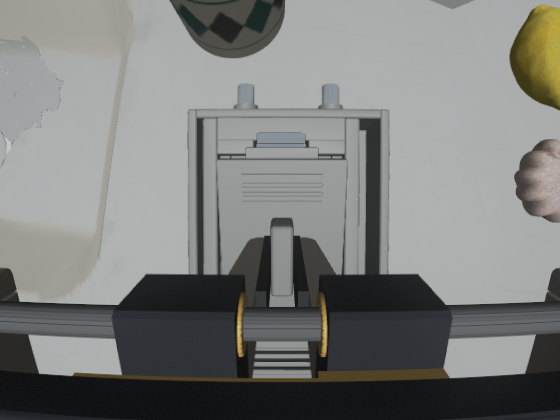

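The cover sits between the walls, tail at row 165 before the latch (282,140), centred and with no contact so far. Next I'll feel sideways, then to -x, then down.

Run:
```python
from h import *
th=.22; y=4.9
def step(lip,sf,r=.02):
    s=go(lip,th,r,sf); l=lip_of(th); print(lip,"stop" if s else "-",l.round(1),np.round(RU.inv().apply(read_force()),2)); return s,l
s1,a=step((-51,y+5,36.5),3); step((-51,y,36.5),None,.04)
s2,b=step((-51,y-5,36.5),3)
if s1 and s2: y=(a[1]+b[1])/2
print("y",y); step((-51,y,36.5),None,.04)
dwell(.2)
s,l=step((-58,y,36.5),3)
x=max(l[0]+1,-57) if s else -54
step((x,y,36.5),None,.04); dwell(.2)
s,l=step((x,y,31),3)
print(x,y,l,read_t(),read_grip_width())
```

```text
(-51, 9.9, 36.5) stop [-51.    7.6  36.4] [ 0.27 -0.82 -0.  ]
(-51, 4.9, 36.5) - [-51.2   4.8  36.4] [-0.46 -0.87 -0.89]
(-51, -0.09999999999999964, 36.5) stop [-51.5   3.5  35.9] [ 0.17  1.34 -0.47]
y 5.516854312901313
(-51, np.float64(5.516854312901313), 36.5) - [-51.2   5.8  36.3] [ 0.35 -0.12 -0.52]
(-58, np.float64(5.516854312901313), 36.5) stop [-55.1   5.4  36.6] [ 1.79 -0.9   1.21]
(np.float64(-54.12574410310561), np.float64(5.516854312901313), 36.5) - [-54.5   5.6  36.2] [0.2  0.72 0.11]
(np.float64(-54.12574410310561), np.float64(5.516854312901313), 31) stop [-53.8   5.4  34.5] [-0.72  0.94  4.93]
-54.12574410310561 5.516854312901313 [-53.83719496   5.43060662  34.46894781] 16.275 0.1310877509704923
```

All contacts match the model: walls ±2 mm about y = 5.5, x stop at -55, sill at 34.5. I'll ease the pitch down and let go.

Run:
```python
from h import *
x,y=-54.2,5.5
print(go((x,y,34.8),.175,.03,5),read_force()); dwell(.3)
print(lip_of(.175),RU.inv().apply(read_force()))
move_gripper(.45); dwell(.4)
p=np.array(read_position()); d=Ro.from_rotvec(read_tool_rot()).apply([0,0,-1])
print(read_grasp_force()); 
move_linear(p+d*.05,rate=.12); move_linear(p+d*.05+[-.06,0,.10],rate=.2); dwell(.2)
m=camera_model("wrist");cv2.imwrite("pics/rel.png",get_image("wrist")[:,:,::-1])
for t in("cover","lip","tail","fin"):
    for d in tip_of("wrist",t)[:1]: print(t,(RU.inv().apply(np.array(d['position'])-U)*1000).round(1),d['conf'])
print(read_t())
```

```text
False [-8.74808497 -0.98395924 14.54842888]
[-55.74025598   4.9368661   35.0606809 ] [-8.52852308  0.43773302 13.05791687]
0.0
cover [ 5.   3.4 45.6] 0.79
lip [-9.8  4.3 72.3] 0.59
tail [48.9  5.2 62.8] 0.72
fin [-6.5  4.7 74. ] 0.94
19.575
```

View pics/rel.png

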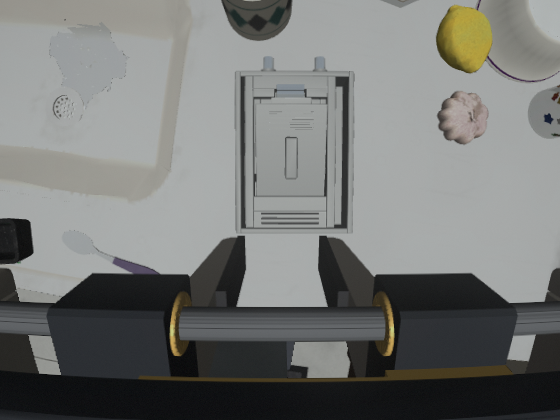

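The cover is hooked: its front edge meets the overhang at row 197 and its tail stands on the latch at (290,98), z about 60. Now I'll press the tail.

Run:
```python
from h import *
w=lambda x,y,z: U+RU.apply(np.array([x,y,z])/1000)
o=tool(RU)
move_gripper(0)
move_linear(w(37,5.2,115),rate=.15,orientation=o); dwell(.2); f0=np.array(read_force())
P=lambda:(RU.inv().apply(np.array(read_position())-U)*1000).round(1)
print(move_linear(w(37,5.2,70),rate=.04,stop_force=3),P())
for z in np.arange(P()[2]-2,72.9,-1.5):
    s=move_linear(w(37,5.2,z),rate=.02,stop_force=35); print(s,P(),(np.array(read_force())-f0).round(1))
    if s or (np.array(read_force())-f0)[2]>28: break
move_linear(w(37,5.2,130),rate=.12); move_linear(w(-25,5.2,190),rate=.2); dwell(.2)
cv2.imwrite("pics/press.png",get_image("wrist")[:,:,::-1])
for t in("cover","tail","fin"):
    for d in tip_of("wrist",t)[:1]: print(t,(RU.inv().apply(np.array(d['position'])-U)*1000).round(1),d['conf'])
print(read_t())
```

```text
True [37.4  5.2 85.7]
False [37.6  5.1 84.5] [-1.4  0.5  9.9]
False [37.8  5.1 83.5] [-2.3  1.3 14.4]
False [38.   5.1 82.7] [-1.9  1.3 19.3]
False [38.2  5.1 81.8] [-5.9  2.2 24.3]
False [38.4  5.1 81.1] [-7.7  2.2 30.4]
cover [-0.9  0.9 44.8] 0.55
tail [47.3  2.7 60.5] 0.75
fin [-11.5   5.2  74.1] 0.64
25.275
```

View pics/press.png

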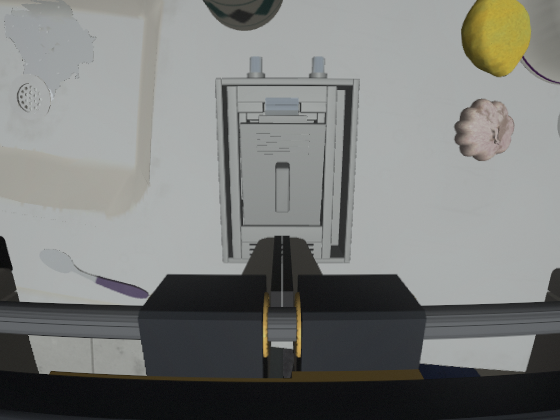

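Not snapped: 30 N was reached with the tool pushed in +x, and the tail is still about 60 high, so the cover was probably dragged toward the latch top. I'll nudge the fin toward -x, which also measures the cover's x, then press again with a -x bias.

Run:
```python
from h import *
w=lambda x,y,z: U+RU.apply(np.array([x,y,z])/1000)
o=tool(RU); P=lambda:(RU.inv().apply(np.array(read_position())-U)*1000).round(1)
F=lambda:(RU.inv().apply(np.array(read_force()))).round(1)
move_linear(w(42,5.2,115),rate=.2,orientation=o)
s=move_linear(w(42,5.2,90),rate=.06,stop_force=3); print("down",s,P())
dwell(.1)
for k in (4,8):
    s=move_linear(w(15,5.2,90),rate=.02,stop_force=k); print("fin",s,P(),F())
    if k==4: dwell(.1)
move_linear(w(40,5.2,92),rate=.06); dwell(.15)
s=move_linear(w(40,5.2,70),rate=.03,stop_force=2.5); print("tail",s,P(),F())
move_linear(w(40,5.2,92),rate=.06); move_linear(w(-25,5.2,190),rate=.2); dwell(.1)
im=get_image("wrist")[60:270,190:390]
cv2.imwrite("pics/nudge.png",cv2.resize(im,None,fx=2.8,fy=2.8,interpolation=cv2.INTER_CUBIC)[:,:,::-1])
print(read_t())
```

```text
down False [41.9  5.1 89.9]
fin True [19.7  5.2 90.4] [ 1.2 -0.4  0.4]
fin False [18.5  5.1 91.4] [ 8.  -0.4  2. ]
tail True [40.5  5.2 86. ] [0.6 1.  3.9]
30.3667
```

View pics/nudge.png

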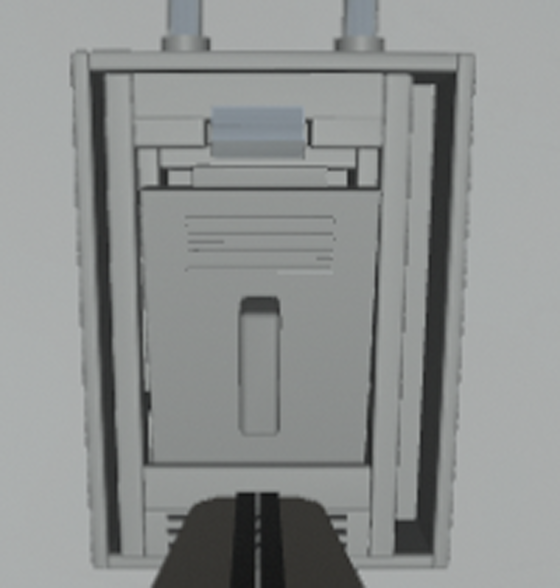

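The cover is too far toward -x. The plate's front edge at row 465 has slipped under the overhang, so the tail stays about 62 high (which the geometry confirms) and cannot rotate flat. I'll push the fin about 3–4 mm in +x from its other end, then press.

Run:
```python
from h import *
w=lambda x,y,z: U+RU.apply(np.array([x,y,z])/1000)
o=tool(RU); P=lambda:(RU.inv().apply(np.array(read_position())-U)*1000).round(1)
F=lambda:(RU.inv().apply(np.array(read_force()))).round(1)
move_linear(w(-52,5.2,120),rate=.2,orientation=o)
print(move_linear(w(-52,5.2,82),rate=.08,stop_force=3),P()); dwell(.1)
s=move_linear(w(-20,5.2,82),rate=.02,stop_force=2.5); x2=P()[0]
h=(19.2-x2)/2; c=(19.2+x2)/2; print("contact",s,x2,"half",h,"centre",c,"lip~",c-50.8,F())
t=-3.8-h
if s and 20<h<32 and 0<t-x2<8:
    for k in np.arange(x2+1,t+3,.5):
        move_linear(w(k,5.2,82),rate=.02,stop_force=25); dwell(.05)
        if P()[0]>=t-.2: break
    print("pushed",P(),t,F())
move_linear(w(-55,5.2,85),rate=.08); move_linear(w(-52,5.2,130),rate=.2)
move_linear(w(38,5.2,115),rate=.2); dwell(.15)
s=move_linear(w(38,5.2,70),rate=.03,stop_force=2.5); print("tail",s,P(),F(),read_t())
```

```text
False [-52.1   4.9  81.9]
contact True -40.6 half 29.9 centre -10.700000000000001 lip~ -61.5 [-0.7 -0.7  0.7]
pushed [-38.4   5.3  81. ] -33.699999999999996 [-21.2   0.3  12. ]
tail True [38.3  5.2 85.7] [0.6 0.8 4.1] 40.3583
```

The jam is confirmed: the lip is at the back wall, at about -60. I'll regrip the fin, pitch up, pull +x to clear the overhang, and release with the underside on the ledges (lip z about 37.7, pitch 0.15) so it can't slip under again.

Run:
```python
from h import *
F=lambda:(RU.inv().apply(np.array(read_force()))).round(1)
move_linear(U+RU.apply([.030,.0052,.125]),rate=.2); 
p,o=hold((-60.5,5.3,35.5),.17,(-5,0,66)); move_linear(p,rate=.2,orientation=o); move_gripper(.4)
p,o=hold((-60.5,5.3,35.5),.17); print(move_linear(p,rate=.1,orientation=o,stop_force=6),F())
move_gripper(0,force=45); print(read_grip_width(),F())
for lip,th in (((-60,5.3,35.2),.215),((-57,5.3,35.2),.22),((-53.6,5.3,35.4),.22),((-54,5.3,37.7),.155)):
    s=go(lip,th,.025,30); dwell(.1); print(lip,s,lip_of(th).round(1),F())
print(read_t())
```

```text
False [-0.3  0.7  0.1]
0.12323643447886108 [ 0.3 -0.2  2.6]
(-60, 5.3, 35.2) False [-60.2   5.3  35.1] [ 0.6  0.7 -0.6]
(-57, 5.3, 35.2) False [-56.9   5.4  35.1] [-0.   0.5 -1.2]
(-53.6, 5.3, 35.4) False [-53.4   5.4  35.5] [-0.7  0.   2. ]
(-54, 5.3, 37.7) False [-53.7   5.3  37.8] [ 0.3 -0.3 -0.1]
44.1917
```

Run:
```python
from h import *
w=lambda x,y,z: U+RU.apply(np.array([x,y,z])/1000)
P=lambda:(RU.inv().apply(np.array(read_position())-U)*1000).round(1)
F=lambda:(RU.inv().apply(np.array(read_force()))).round(1)
s=go((-58,5.3,37.7),.155,.02,2.5); l=lip_of(.155); print("front",s,l.round(1),F())
go((l[0]+.8,5.3,37.7),.155,.03); dwell(.1)
s=go((l[0]+.8,5.3,35.5),.155,.02,2.5); print("down",s,lip_of(.155).round(1),F())
move_gripper(.4); dwell(.3)
p=np.array(read_position()); d=Ro.from_rotvec(read_tool_rot()).apply([0,0,-1])
move_linear(p+d*.035,rate=.15); move_gripper(0)
move_linear(w(38,5.2,110),rate=.2,orientation=tool(RU)); dwell(.15)
s=move_linear(w(38,5.2,70),rate=.04,stop_force=2.5); print("tail",s,P(),F(),read_t())
```

```text
front True [-56.8   5.2  37.9] [ 1.6 -0.7  0.9]
down True [-55.6   5.3  36.3] [-3.2  0.1  9.7]
tail True [37.8  5.3 81.4] [0.9 0.2 1.3] 48.1333
```

The tail now rests about 4 mm lower, on the latch as specified. Pressing.

Run:
```python
from h import *
w=lambda x,y,z: U+RU.apply(np.array([x,y,z])/1000)
P=lambda:(RU.inv().apply(np.array(read_position())-U)*1000).round(1)
F=lambda:(RU.inv().apply(np.array(read_force()))).round(1)
for z in np.arange(79.5,70,-1):
    s=move_linear(w(37.5,5.2,z),rate=.03,stop_force=30); print(z,s,P(),F())
    if s or F()[2]>28: break
move_linear(w(37.5,5.2,110),rate=.15); move_linear(w(-25,5.2,190),rate=.25); dwell(.1)
im=get_image("wrist")[60:270,190:390]
for d in tip_of("wrist","tail")[:1]: print((RU.inv().apply(np.array(d['position'])-U)*1000).round(1))
cv2.imwrite("pics/p2.png",cv2.resize(im,None,fx=2.8,fy=2.8,interpolation=cv2.INTER_CUBIC))
print(read_t())
```

```text
79.5 False [37.2  5.2 79.2] [-0.5 -0.2  0.7]
78.5 False [37.2  5.2 78.3] [ 0.3 -0.2  0.4]
77.5 False [37.4  5.2 77.3] [ 0.3  1.  -0.2]
76.5 False [37.4  5.3 76.4] [0.4 0.1 0.2]
75.5 False [37.6  5.2 75.5] [ 0.6 -0.3  0.3]
74.5 False [37.6  5.1 75.4] [-2.   0.2  9.2]
73.5 False [37.6  5.1 75.4] [-4.9  2.1 16.2]
72.5 False [37.6  5.1 75.3] [-7.5  3.  26.2]
71.5 False [37.7  5.  75.3] [-11.    4.7  33.7]
[49.2  6.  51.1]
51.55
```

View pics/p2.png

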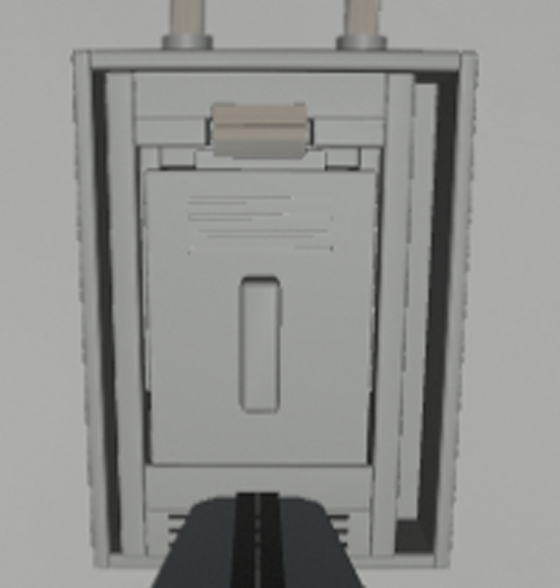

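The tail stopped firmly at tip z = 50.3, which is flush. The step at row 160 is tucked under the latch nose (row 157), and the latch is back out. Handing in.

```bash
python3 -c "
from station import *
print(finish_job())"
```

```text
the job is handed in; nothing more can be done
None
```

The cover is hooked and its tail snapped down flush under the latch on the second try; the first jammed under the overhang. I handed the job in at about 52 s with the arm clear, but no verdict came back.

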